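Pack and close the spares box

ROBOT

A 6-joint arm with a two-finger parallel gripper is mounted at the origin on the work surface. World frame = base frame: x ahead of the robot, y to its left, z up, the work surface at z = 0. Lengths are in m, angles in rad, forces in N, time in s.
With the tool pointing down it reaches from about 0.225 to 0.875 m from the base axis. Payload 3.4 kg.
Tool frame: the origin (TCP) lies between the finger pads; the fingertips stand 8 mm ahead of it and the grasp point (between the pads) lies 11 mm behind it; z points along the fingers, y is the line along which they close (so a half turn about z gives the same grasp; the last joint's range is limited). The gripper opens to 85 mm and grips with 20 to 120 N. Pads are 22 mm wide; open, the fingers measure 114 mm over their backs; the gripper's body (76 mm by 85 mm) begins 54 mm behind the grasp point. The pads swing forward as they close: fully open they stand 13 mm farther back than shut.
Start: joints at [1.147, 0.276, 1.505, -0, 1.361, -0.121], TCP at [0.171, 0.549, 0.239] pointing down, gripper open.
Joint ranges: [-2.89, 2.89], [-0.75, 2.08], [0.22, 2.7], [-1.18, 4.32], [0.11, 2.71], [-2.7, 2.7]. Speed limits (rad/s): [2.57, 2.57, 3.14, 3.14, 3.14, 3.14].

INTERFACE

Orientations are given as a unit quaternion [w, x, y, z].
In Python, from rig import manip gives the robot as it stands.
- The arm moves only by the tool move_arm, never from a script. Its argument "deltas" is a list that holds one entry, the list of rows, each a list of 5 numbers: the shift along the tool's x, y, z normalised to -1 to 1, where 1 is 80 cm, then the turn about the tool's z normalised to -1 to 1, where 1 is 120 degrees, then the closure, from -1 (fully open) to 1 (shut). In form: [[[tx, ty, tz, twist, grip], ...]]. A call has 1 to 12 rows; each row is the pose to reach, as a shift and turn from the pose commanded when the call began, along the tool's axes at that moment; what a row does not reach only later rows make up. A row lasts 1/10 s, in which the tool goes at most 50 mm and 8.59 degrees, less where a joint would pass 70% of its speed; a pose out of reach is approached as far as the arm can. A call with a number of a shift or a turn outside -1 to 1 is refused whole. A call with a gripper value outside its range is refused whole. The fingers move at their own pace and stop on an object; "squeeze" is the grip in N (left out, the last holds). Time passes only in rows, so rows that repeat a pose let the fingers close. It gives the time, the measured TCP pose, the force, the opening and the grip force at its end, in the units of the state.
- manip.get_state(): the state, without advancing time (a new reading comes with each control period).
- manip.get_image(name): name is "scene" or "side" or "wrist"; returns the picture (420x560x3 uint8, red, green, blue); there is no depth.
- manip.camera_params(name): a dict with "fx", "fy", "cx", "cy" (pixels), "dist" ([k1, k2, p1, p2, k3] as OpenCV has them; the pictures are not rectified), "R" (3x3) and "t" (3): a world point X has camera coordinates R X + t; the wrist camera has in their place "tool_from_camera" (4x4, takes a point from camera to tool coordinates, whose origin is the TCP and whose axes are the flange's). Camera axes: x right, y down, z forward; pixel columns grow to the right and rows downward; lengths in m; the calibration is good to about 2 mm. A picture is of the moment at which its call begins: read the wrist's pose just before it. camera_params takes no time and is no camera call.
- manip.sign_off(): hands the job in; it is judged then, once.
The state is a dict: "clock": time; "qpos": joint angles; "qd": joint speeds; "effort": joint torques, N m; "position": TCP position; "ee_rot": TCP orientation; "contact_force": force on the tool from outside, world axes, zero at the start; "moment": the same for the moment, N m; "width": finger opening in m; "gripper_force": force on a finger pad.
Only numpy, scipy, OpenCV 4.12 (cv2) and the standard library are available. Lean on these libraries where they do the work, as an engineer would, in place of code of your own. Each camera call takes 0.05 s, during which the arm holds its last target. There are 200 camera calls.

TASK

Pack the spares box: put the short blue capacitor, the clean yellow relay and the green terminal block upright on the floor of the box, each in the compartment whose pad has its own colour, and only then put the lid on so that it lies flat and fully down on the rim. Leave the tall blue capacitor and the scorched yellow relay where they are.

Things in the scene. Friction and masses are not known exactly. Their poses are not given: they have to be found in the camera images.
- box: Open black box fixed to the bench, 220 (x) x 146 (y) x 52 mm high, walls and floor 5 mm. Origin: centre of its underside, on the bench; x along its length. Two dividers (3 mm thick, tops 19 mm above the bench, at x = -35, +35 mm) make three compartments about 66 (x) x 136 (y) mm, centred at x = -70, 0, +70 mm. White fill line inside, 44 mm up: what stands higher stops the lid
- pad_blue: Blue pad, 60 x 128 x 2 mm, fixed on the floor of the box; marks the compartment of the short blue capacitor. Origin: centre of its underside, 5 mm above the bench (top 7 mm above it); axes as the box's. Which of the three compartments it marks varies
- pad_yellow: Yellow pad, 60 x 128 x 2 mm, fixed on the floor of the box; marks the compartment of the clean yellow relay. Origin: centre of its underside, 5 mm above the bench (top 7 mm above it); axes as the box's. Which of the three compartments it marks varies
- pad_green: Green pad, 60 x 128 x 2 mm, fixed on the floor of the box; marks the compartment of the green terminal block. Origin: centre of its underside, 5 mm above the bench (top 7 mm above it); axes as the box's. Which of the three compartments it marks varies
- lid_grip (a point): Loose white lid, plate 220 (x) x 146 (y) x 6 mm, 0.2 kg, red bridge handle. Point: centre of the handle bar (80 x, 16 y, 16 mm high), 40 mm over the plate underside, above its centre; 26 mm free under the bar. A bead under it (7 mm deep, 198 x 124 mm outside) fits in the box with 6 mm play all round. Point 47 mm above the bench at the start, 92 mm when seated. Either way round fits
- cap_short_mid (a point): SHORT blue capacitor: upright cylinder 30 mm in diameter and 36 mm tall, blue sleeve with a white stripe down one side, bright metal top with a cross. Loose; the point is its centre, half-way up (18 mm above its foot); z is its axis
- cap_tall_mid (a point): Look-alike, TALL blue capacitor: the same 30 mm diameter and sleeve but 62 mm tall, too tall for the box, and with a black top. Loose; the point is its centre, half-way up (31 mm above its foot); z is its axis
- relay_good_mid (a point): CLEAN yellow relay: plain yellow block 32 (x) x 24 (y) x 32 mm tall, all of its top yellow. Loose; the point is its centre, half-way up (16 mm above its foot); z up
- relay_burnt_mid (a point): Look-alike, SCORCHED yellow relay: the same 32 x 24 x 32 mm yellow block but most of its top is black. Loose; the point is its centre, half-way up (16 mm above its foot); z up
- terminal_mid (a point): Green screw terminal block, 40 (x) x 20 (y) x 26 mm tall (its uppermost 8 mm only 16 mm wide in y), three bright screw heads on top. Loose; the point is its centre, half-way up (13 mm above its foot); z up
Not all that is in view belongs to the job. Leave any orange or purple look-alike of the part that bears relay_good_mid alone. Several things look just like the part that bears terminal_mid: the one meant starts farthest from the robot's base.

How it is judged:
On the way:
1. the three parts stand upright in the compartments of their own colours, let go, with the lid not yet on the box (x of cap_short_mid in the frame of pad_blue between -0.028 and 0.028 m and y of cap_short_mid in the frame of pad_blue between -0.058 and 0.058 m and z of cap_short_mid in the frame of pad_blue between 0.016 and 0.024 m and angle between each of cap_short_mid, relay_good_mid, terminal_mid's own z axis and vertical below 0.12 rad and x of relay_good_mid in the frame of pad_yellow between -0.028 and 0.028 m and y of relay_good_mid in the frame of pad_yellow between -0.058 and 0.058 m and z of relay_good_mid in the frame of pad_yellow between 0.014 and 0.022 m and x of terminal_mid in the frame of pad_green between -0.028 and 0.028 m and y of terminal_mid in the frame of pad_green between -0.058 and 0.058 m and z of terminal_mid in the frame of pad_green between 0.011 and 0.019 m and linear speed of each of cap_short, relay_good, terminal below 0.02 m/s and contact force between the fingers and cap_short below 0.3 N and contact force between the fingers and relay_good below 0.3 N and contact force between the fingers and terminal below 0.3 N and contact force between lid and box below 0.1 N), for 0.2 s.
At the end, for the whole second after the job is handed in: The three parts stand upright on the floors of the compartments of their colours; the lid is seated flat on the rim (within 2.5 mm of fully down, 12 mm of centre, 0.15 rad of the box's direction); tall capacitor and scorched relay within 25 mm of their start; all let go and at rest (x of cap_short_mid in the frame of pad_blue between -0.028 and 0.028 m and y of cap_short_mid in the frame of pad_blue between -0.058 and 0.058 m and z of cap_short_mid in the frame of pad_blue between 0.016 and 0.024 m and angle between each of cap_short_mid, relay_good_mid, terminal_mid's own z axis and vertical below 0.12 rad and x of relay_good_mid in the frame of pad_yellow between -0.028 and 0.028 m and y of relay_good_mid in the frame of pad_yellow between -0.058 and 0.058 m and z of relay_good_mid in the frame of pad_yellow between 0.014 and 0.022 m and x of terminal_mid in the frame of pad_green between -0.028 and 0.028 m and y of terminal_mid in the frame of pad_green between -0.058 and 0.058 m and z of terminal_mid in the frame of pad_green between 0.011 and 0.019 m and linear speed of each of cap_short, relay_good, terminal, lid below 0.02 m/s and z of lid_grip in the frame of box between 0.089 and 0.0945 m and x of lid_grip in the frame of box between -0.012 and 0.012 m and y of lid_grip in the frame of box between -0.012 and 0.012 m and angle between lid_grip's own z axis and vertical below 0.03 rad and angle between the x axis of lid_grip and the x axis of box, either way round below 0.15 rad and distance of each of cap_tall_mid, relay_burnt_mid from where it was at the start of the episode below 0.025 m); the robot touches nothing.
It fails at once if the tall blue capacitor is moved by more than 25 mm (distance of cap_tall_mid from where it was at the start of the episode above 0.025 m).
It fails at once if the scorched yellow relay is moved by more than 25 mm (distance of relay_burnt_mid from where it was at the start of the episode above 0.025 m).
It also fails if it takes over 120 s, if anything falls off the work surface, if the arm or the gripper's body presses on something with over 40 N, if the wrist force passes 120 N, or if a joint passes its speed limit or range.

## Working session

There is one attempt and no reset: what is moved stays moved. The work goes in short steps, Python scripts to look and compute and a tool call to move; the robot and the scene stay as the last step left them, time stands still between calls to the robot, and variables do not carry over. Pictures are saved under pics/ and viewed, at most 14 in all, crops included, and the job is handed in when it is done.

Besides the shell and the picture viewer there is one more tool, called after "Emit:" as name(argument=value, ...) on one line, values as JSON. move_arm: Moves the arm, as the interface text tells. Scaled input: -1 to 1 covers 80 cm each way for a shift and 120 degrees each way for a turn. Its arguments: {"type":"object","properties":{"deltas":{"type":"array","items":{"type":"array","items":{"type":"array","items":{"type":"number","minimum":-1,"maximum":1}}}},"squeeze":{"type":"number"}},"required":["deltas"]}

```bash
mkdir -p pics
python3 - <<'E'
from rig import manip
import cv2,numpy as np
s=manip.get_state();print(s['position'],s['ee_rot'],s['width'],s['clock'])
for n in ("scene","side"):
    cv2.imwrite(f"pics/{n}0.png",manip.get_image(n)[:,:,::-1])
    p=manip.camera_params(n);print(n,p, -np.array(p['R']).T@np.array(p['t']))
print(manip.camera_params("wrist"))
E
```

```text
[0.17127532 0.54836654 0.23843712] [-2.43373332e-04  1.50853980e-01  9.88555622e-01 -8.93712055e-04] 0.08537254970618133 0.0
scene {'fx': 435.6524327814617, 'fy': 435.6524327814617, 'cx': 277.61643047599335, 'cy': 210.4205460904152, 'dist': array([-0.12017474,  0.        ,  0.        ,  0.        ,  0.        ]), 'R': array([[-0.76582789,  0.64303941, -0.00281943],
       [ 0.41795743,  0.49442484, -0.76213887],
       [-0.48869134, -0.58484561, -0.64740743]]), 't': array([ 0.41510393, -0.15190494,  1.07008875])} [0.90433107 0.4340141  0.57818111]
side {'fx': 436.6864732152534, 'fy': 436.6864732152534, 'cx': 276.7475418746338, 'cy': 208.8235146458257, 'dist': array([0.01067146, 0.        , 0.        , 0.        , 0.        ]), 'R': array([[-0.98510531, -0.17125056, -0.01551666],
       [-0.07578688,  0.51340887, -0.85479102],
       [ 0.15434983, -0.84088322, -0.51874035]]), 't': array([0.51521511, 0.09002654, 0.88597614])} [0.37761371 0.78701292 0.54453986]
{'fx': 316.1293124650835, 'fy': 316.1293124650835, 'cx': 278.6863458884916, 'cy': 209.5590414936426, 'dist': array([-0.0317892,  0.       ,  0.       ,  0.       ,  0.       ]), 'tool_from_camera': array([[-5.93905495e-04, -9.62320735e-01, -2.71916256e-01,
         6.78989092e-02],
       [ 9.99999814e-01, -6.09864292e-04, -2.58179888e-05,
         8.97557461e-04],
       [-1.40986829e-04, -2.71916220e-01,  9.62320918e-01,
        -1.34484896e-01],
       [ 0.00000000e+00,  0.00000000e+00,  0.00000000e+00,
         1.00000000e+00]])}
```

View pics/scene0.png

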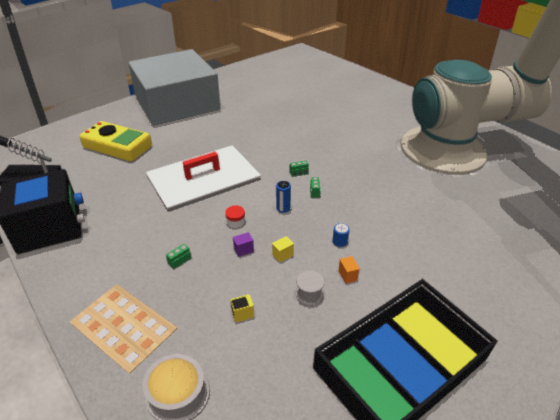

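View pics/side0.png

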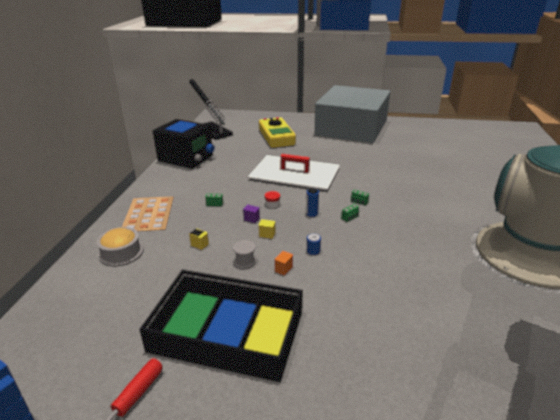

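```bash
cat > h.py <<'E'
from rig import manip
import cv2,numpy as np
def unproj(name,px,z,s=None,p=None):
    """pixels -> world points on plane of height z"""
    p=p or manip.camera_params(name)
    K=np.array([[p['fx'],0,p['cx']],[0,p['fy'],p['cy']],[0,0,1]])
    if 'R' in p: R=np.array(p['R']).T; c=-R@np.array(p['t'])
    else:
        w,x,y,zz=s['ee_rot']; from scipy.spatial.transform import Rotation as Ro
        Rt=Ro.from_quat([x,y,zz,w]).as_matrix(); T=p['tool_from_camera']
        R=Rt@T[:3,:3]; c=Rt@T[:3,3]+np.array(s['position'])
    u=cv2.undistortPoints(np.array(px,float).reshape(-1,1,2),K,np.array(p['dist'])).reshape(-1,2)
    d=np.c_[u,np.ones(len(u))]@R.T
    z=np.broadcast_to(z,len(u))
    return c+d*((z-c[2])/d[:,2])[:,None]
E
python3 - <<'E'
import cv2
a=cv2.imread('pics/scene0.png');b=cv2.imread('pics/side0.png')
f=lambda i,x,y,w,h:cv2.resize(i[y:y+h,x:x+w],None,fx=4,fy=4,interpolation=cv2.INTER_CUBIC)
cv2.imwrite('pics/c1.png',f(a,165,145,200,150))
cv2.imwrite('pics/c2.png',f(b,135,260,180,115))
E
```

```text
(no output)
```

View pics/c1.png

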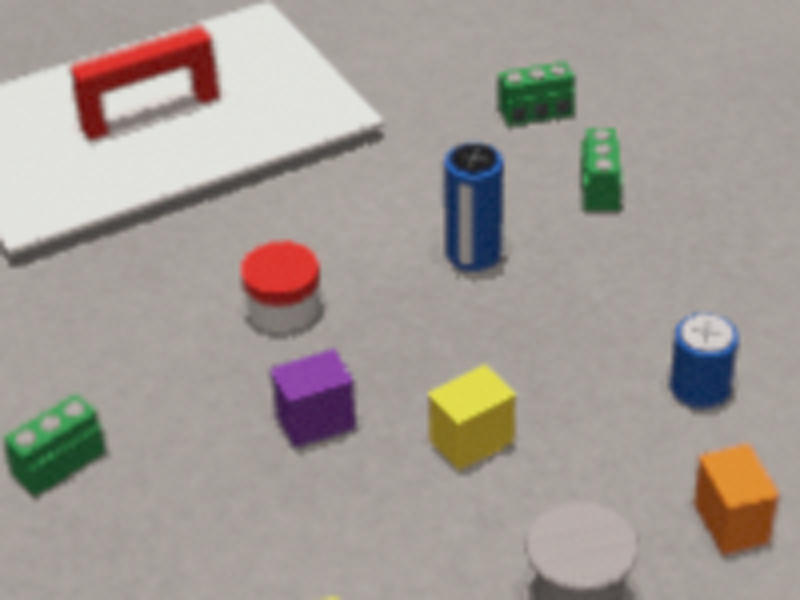

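View pics/c2.png

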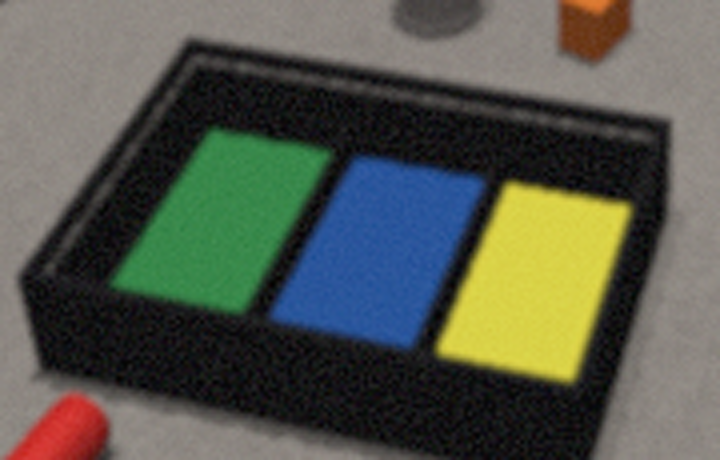

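Run:
```python
from h import *
def S(pts): return (np.array(pts,float)+.5)/4-.5+[165,145]
def D(pts): return (np.array(pts,float)+.5)/4-.5+[135,260]
np.set_printoptions(precision=4,suppress=True)
def rep(n,P):
    P=P[:,:2];print(n,P.tolist() if 0 else P.round(4).tolist(),'c',P.mean(0).round(4),'edges',[(round(float(np.hypot(*e)),4),round(float(np.degrees(np.arctan2(e[1],e[0]))),1)) for e in np.roll(P,-1,0)-P])
rep('relay top',unproj('scene',S([(430,398),(490,368),(515,402),(458,420)]),.032))
rep('cap short',unproj('scene',S([(706,331)]),.036))
rep('cap tall',unproj('scene',S([(474,158)]),.062))
rep('term screws',unproj('scene',S([(25,438),(52,423),(77,408)]),.026))
rep('other terms',unproj('scene',S([(537,75),(601,150)]),.026))
rep('lid',unproj('scene',S([(270,2),(382,120),(12,250)]),.013))
rep('handle top',unproj('scene',S([(76,68),(206,30),(214,42),(82,82)]),.055))
rep('purple',unproj('scene',S([(314,370)]),.032)); rep('orange',unproj('scene',S([(735,470)]),.032))
rep('burnt',unproj('scene',[(241,301)],.032)); rep('redcap',unproj('scene',S([(281,265)]),.03));rep('grey',unproj('scene',S([(581,540)]),.03))
rep('box rim',unproj('side',D([(192,42),(668,122),(25,275)]),.052))
rep('green',unproj('side',D([(210,128),(333,152),(250,312),(112,288)]),.007))
rep('blue',unproj('side',D([(358,156),(487,178),(415,347),(272,320)]),.007))
rep('yellow',unproj('side',D([(507,182),(633,205),(575,382),(437,355)]),.007))
```

```text
relay top [[0.559, 0.0051], [0.526, 0.0078], [0.5318, 0.0314], [0.5583, 0.0236]] c [0.5438 0.017 ] edges [(0.0331, 175.4), (0.0243, 76.2), (0.0276, -16.4), (0.0185, -87.9)]
cap short [[0.4368, 0.0567]] c [0.4368 0.0567] edges [(0.0, 0.0)]
cap tall [[0.4549, -0.0866]] c [ 0.4549 -0.0866] edges [(0.0, 0.0)]
term screws [[0.7082, -0.0952], [0.6942, -0.0956], [0.6806, -0.0966]] c [ 0.6943 -0.0958] edges [(0.014, -178.4), (0.0136, -175.9), (0.0276, 2.8)]
other terms [[0.3461, -0.159], [0.3675, -0.0848]] c [ 0.3568 -0.1219] edges [(0.0772, 73.9), (0.0772, -106.1)]
lid [[0.404, -0.3374], [0.4284, -0.1957], [0.6424, -0.2294]] c [ 0.4916 -0.2541] edges [(0.1438, 80.2), (0.2166, -8.9), (0.2617, -155.6)]
handle top [[0.5597, -0.294], [0.4852, -0.2793], [0.4886, -0.2663], [0.5641, -0.2802]] c [ 0.5244 -0.28  ] edges [(0.076, 168.9), (0.0135, 75.3), (0.0768, -10.4), (0.0145, -107.7)]
purple [[0.5877, -0.0425]] c [ 0.5877 -0.0425] edges [(0.0, 0.0)]
orange [[0.4875, 0.1228]] c [0.4875 0.1228] edges [(0.0, 0.0)]
burnt [[0.6765, 0.0712]] c [0.6765 0.0712] edges [(0.0, 0.0)]
redcap [[0.5549, -0.1138]] c [ 0.5549 -0.1138] edges [(0.0, 0.0)]
grey [[0.563, 0.1074]] c [0.563  0.1074] edges [(0.0, 0.0)]
box rim [[0.6535, 0.2195], [0.4387, 0.239], [0.6673, 0.3604]] c [0.5865 0.273 ] edges [(0.2157, 174.8), (0.2588, 28.0), (0.1416, -95.6)]
green [[0.649, 0.2249], [0.5891, 0.2315], [0.5957, 0.326], [0.6555, 0.3226]] c [0.6223 0.2762] edges [(0.0602, 173.7), (0.0947, 86.1), (0.0599, -3.2), (0.0979, -93.8)]
blue [[0.5774, 0.2322], [0.5178, 0.2369], [0.5259, 0.3329], [0.5856, 0.3286]] c [0.5517 0.2827] edges [(0.0598, 175.5), (0.0963, 85.2), (0.0598, -4.1), (0.0967, -94.9)]
yellow [[0.5087, 0.238], [0.4526, 0.2432], [0.4613, 0.3397], [0.5165, 0.3354]] c [0.4848 0.2891] edges [(0.0563, 174.7), (0.0969, 84.8), (0.0554, -4.5), (0.0977, -94.6)]
```

```bash
cat >> h.py <<'E'
def go(x,y,z,psi):
    """normalised row to reach TCP x,y,z with closing direction psi deg"""
    s=manip.get_state(); w,a,b,c=s['ee_rot']
    from scipy.spatial.transform import Rotation as Ro
    R=Ro.from_quat([a,b,c,w]).as_matrix()
    cur=np.degrees(np.arctan2(R[1,1],R[0,1]))
    d=R.T@(np.array([x,y,z])-s['position'])/.8
    t=((cur-psi+90)%180-90)/120
    print('row',d.round(4),'tw',round(t,4),'psi',round(cur,1),'pos',np.round(s['position'],4),'w',round(s['width'],4),'t',s['clock'])
def wrist(name,scale=1.4):
    s=manip.get_state(); im=manip.get_image('wrist')[:,:,::-1]
    import json; json.dump({k:list(map(float,s[k])) for k in('position','ee_rot')},open(f'pics/{name}.json','w'))
    cv2.imwrite(f'pics/{name}.png',im)
E
python3 -c "
from h import *
go(.437,.057,.16,80)"
```

```text
row [-0.5002 -0.4871  0.0989] tw -0.0612 psi 72.7 pos [0.1713 0.5484 0.2385] w 0.0853 t 0.1
```

Emit:
move_arm(deltas=[[[-0.5,-0.487,0.099,-0.061,-0.2],[-0.5,-0.487,0.099,-0.061,-0.2],[-0.5,-0.487,0.099,-0.061,-0.2],[-0.5,-0.487,0.099,-0.061,-0.2],[-0.5,-0.487,0.099,-0.061,-0.2],[-0.5,-0.487,0.099,-0.061,-0.2],[-0.5,-0.487,0.099,-0.061,-0.2],[-0.5,-0.487,0.099,-0.061,-0.2],[-0.5,-0.487,0.099,-0.061,-0.2],[-0.5,-0.487,0.099,-0.061,-0.2],[-0.5,-0.487,0.099,-0.061,-0.2],[-0.5,-0.487,0.099,-0.061,-0.2]]], squeeze=30)

```text
clock: 1.3
position: [0.439, 0.0538, 0.1594]
ee_rot: [0.0, 0.09, 0.996, -0.001]
contact_force: [0.3, 0.3, -0.6]
width: 0.0512
gripper_force: 0.0
```

```bash
python3 -c "
from h import *
go(.437,.057,.16,80); wrist('w1')"
```

```text
row [ 0.0032  0.0035 -0.0008] tw -0.0024 psi 79.7 pos [0.439  0.0538 0.1594] w 0.0512 t 1.3
```

View pics/w1.png

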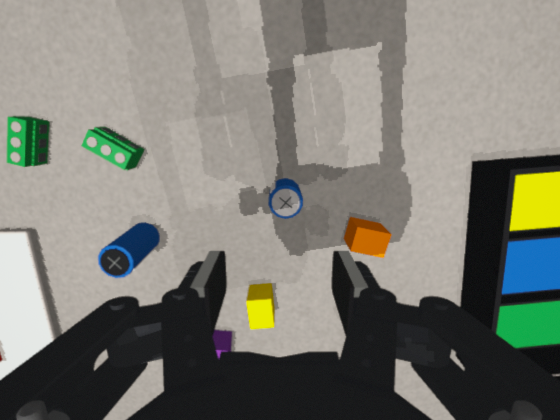

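Run:
```python
from h import *
import json
s=json.load(open('pics/w1.json'))
print(unproj('wrist',[(286,202)],.036,s)[:,:2], unproj('wrist',[(116,262)],.062,s)[:,:2])
im=cv2.imread('pics/w1.png'); h=cv2.cvtColor(im,cv2.COLOR_BGR2HSV)
m=(cv2.inRange(h,(24,150,185),(34,255,255)))[:, :450]
c=max(cv2.findContours(m,0,2)[0],key=cv2.contourArea); P=unproj('wrist',c.reshape(-1,2),.032,s)[:,:2]
print(cv2.minAreaRect((P*1000).astype(np.float32)),c.reshape(-1,2).min(0),c.reshape(-1,2).max(0))
# yaw check from box: pad left edges
g=(cv2.inRange(h,(100,150,80),(120,255,255))); g[:,:450]=0
c=max(cv2.findContours(g,0,2)[0],key=cv2.contourArea); P=unproj('wrist',c.reshape(-1,2),.007,s)[:,:2]
print(cv2.minAreaRect((P*1000).astype(np.float32)))
go(.437,.057,.014,80)
```

```text
[[0.43877625 0.06067927]] [[ 0.45677731 -0.08250814]]
((543.8784790039062, 17.084632873535156), (23.491905212402344, 31.449417114257812), 85.1063461303711) [246 299] [273 328]
((556.8427124023438, 296.39031982421875), (62.41656494140625, 59.686885833740234), 84.77497100830078)
row [0.0032 0.0036 0.1816] tw -0.0023 psi 79.7 pos [0.439  0.054  0.1593] w 0.0512 t 1.35
```

Emit:
move_arm(deltas=[[[0.002,0.006,0,0,-0.2],[0.002,0.006,0.06,0,-0.2],[0.002,0.006,0.12,0,-0.2],[0.002,0.006,0.16,0,-0.2],[0.002,0.006,0.182,0,-0.2],[0.002,0.006,0.182,0,-0.2],[0.002,0.006,0.182,0,1],[0.002,0.006,0.182,0,1],[0.002,0.006,0.182,0,1],[0.002,0.006,0.182,0,1],[0.002,0.006,0.182,0,1],[0.002,0.006,0.182,0,1]]])

```text
clock: 2.55
position: [0.4373, 0.063, 0.0156]
ee_rot: [0.001, 0.088, 0.996, 0.0]
contact_force: [-1.1, 2.2, 7.3]
width: 0.0292
gripper_force: 30.1
```

```bash
python3 -c "
from h import *
go(.438,.059,.13,85);go(.554,.298,.13,85)"
```

```text
row [-0.0021 -0.0046 -0.143 ] tw -0.0423 psi 79.9 pos [0.4373 0.063  0.0156] w 0.0292 t 2.55
row [-0.0926  0.3149 -0.1424] tw -0.0423 psi 79.9 pos [0.4373 0.063  0.0156] w 0.0292 t 2.55
```

Emit:
move_arm(deltas=[[[0,0,-0.05,0,1],[0,0,-0.1,0,1],[-0.02,0.06,-0.143,-0.042,1],[-0.05,0.12,-0.143,-0.042,1],[-0.07,0.18,-0.143,-0.042,1],[-0.09,0.24,-0.143,-0.042,1],[-0.092,0.29,-0.143,-0.042,1],[-0.092,0.315,-0.143,-0.042,1],[-0.092,0.315,-0.143,-0.042,1],[-0.092,0.315,-0.143,-0.042,1]]])

```text
clock: 3.55
position: [0.5522, 0.2978, 0.1285]
ee_rot: [-0.0, 0.043, 0.999, -0.001]
contact_force: [0.2, -0.2, -1.1]
width: 0.0286
gripper_force: 30.0
```

```bash
python3 -c "
from h import *
go(.553,.298,.024,85);wrist('w2')"
```

```text
row [-0.0011  0.0005  0.1307] tw 0.0006 psi 85.1 pos [0.5522 0.2978 0.1285] w 0.0286 t 3.55
```

View pics/w2.png

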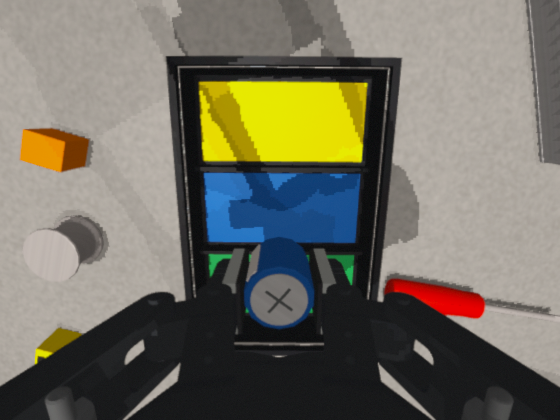

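Run:
```python
from h import *
import json
s=json.load(open('pics/w2.json'))
f=lambda p,z:print(unproj('wrist',p,z,s)[:,:2].round(4).tolist())
f([(167,58),(401,58)],.052)
f([(198,81),(367,80),(363,163),(203,162)],.007)
f([(204,173),(361,171),(357,244),(208,244)],.007)
```

```text
[[0.4413, 0.2388], [0.4537, 0.3828]]
[[0.4503, 0.2456], [0.4606, 0.3736], [0.5236, 0.3694], [0.5116, 0.2403]]
[[0.5205, 0.2398], [0.53, 0.3676], [0.5936, 0.3631], [0.5824, 0.234]]
```

Emit:
move_arm(deltas=[[[-0.004,0.003,0.04,0,1],[-0.004,0.003,0.08,0,1],[-0.004,0.003,0.11,0,1],[-0.004,0.003,0.125,0,1],[-0.004,0.003,0.131,0,1],[-0.004,0.003,0.131,0,1],[-0.004,0.003,0.131,0,-0.2],[-0.004,0.003,0.131,0,-0.2],[-0.004,0.003,0.131,0,-0.2],[-0.004,0.003,0.09,0,-0.2],[-0.004,0.003,0.04,0,-0.2],[-0.004,0.003,0.0,0,-0.2]]])

```text
clock: 4.8
position: [0.5566, 0.3005, 0.1313]
ee_rot: [0.001, 0.043, 0.999, 0.0]
contact_force: [0.4, -0.3, 0.4]
width: 0.0511
gripper_force: 0.0
```

```bash
python3 -c "
from h import *
go(.544,.017,.13,85)"
```

```text
row [-0.015  -0.3544  0.0013] tw 0.0002 psi 85.0 pos [0.5566 0.3005 0.1313] w 0.0511 t 4.8
```

Emit:
move_arm(deltas=[[[-0.015,-0.06,0,0,-0.2],[-0.015,-0.12,0,0,-0.2],[-0.015,-0.18,0,0,-0.2],[-0.015,-0.24,0,0,-0.2],[-0.015,-0.3,0,0,-0.2],[-0.015,-0.353,0,0,-0.2],[-0.015,-0.353,0,0,-0.2],[-0.015,-0.353,0,0,-0.2],[-0.015,-0.353,0,0,-0.2]]])

```text
clock: 5.7
position: [0.5437, 0.0186, 0.1292]
ee_rot: [0.0, 0.043, 0.999, 0.0]
contact_force: [-0.4, 1.0, 0.1]
width: 0.0513
gripper_force: 0.0
```

```bash
python3 -c "
from h import *
go(.544,.018,.015,85);wrist('w3')"
```

```text
row [-0.0003 -0.0008  0.1428] tw 0.0003 psi 85.0 pos [0.5437 0.0186 0.1292] w 0.0513 t 5.7
```

View pics/w3.png

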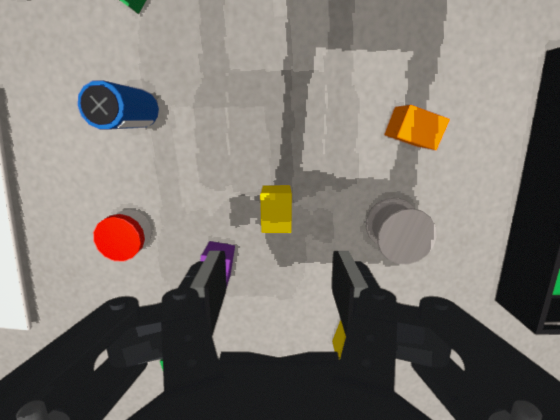

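Emit:
move_arm(deltas=[[[0,-0.001,0.05,0,-0.2],[0,-0.001,0.1,0,-0.2],[0,-0.001,0.13,0,-0.2],[0,-0.001,0.142,0,-0.2],[0,-0.001,0.142,0,-0.2],[0,-0.001,0.142,0,1],[0,-0.001,0.142,0,1],[0,-0.001,0.142,0,1],[0,-0.001,0.142,0,1],[0,-0.001,0.142,0,1],[0,-0.001,0.09,0,1],[0,-0.001,0.0,0,1]]])

```text
clock: 6.95
position: [0.5414, 0.017, 0.1062]
ee_rot: [-0.003, 0.044, 0.999, 0.0]
contact_force: [1.1, -0.3, -0.6]
width: 0.0235
gripper_force: 29.6
```

```bash
python3 -c "
from h import *
go(.4858,.3066,.13,85)"
```

```text
row [ 0.1009  0.3545 -0.0292] tw -0.0 psi 85.0 pos [0.5414 0.017  0.1062] w 0.0235 t 6.95
```

Emit:
move_arm(deltas=[[[0,0,-0.02,0,1],[0.02,0.06,-0.02,0,1],[0.04,0.12,-0.02,0,1],[0.06,0.18,-0.02,0,1],[0.08,0.24,-0.02,0,1],[0.1,0.3,-0.02,0,1],[0.1,0.354,-0.02,0,1],[0.1,0.354,-0.02,0,1],[0.1,0.354,-0.02,0,1]]])

```text
clock: 7.85
position: [0.4879, 0.3066, 0.1228]
ee_rot: [-0.0, 0.042, 0.999, -0.0]
contact_force: [-0.9, 0.1, -1.0]
width: 0.0233
gripper_force: 29.8
```

```bash
python3 -c "
from h import *
go(.4858,.3066,.024,85)"
```

```text
row [ 0.0026 -0.0002  0.1235] tw 0.0013 psi 85.2 pos [0.4879 0.3066 0.1228] w 0.0233 t 7.85
```

Emit:
move_arm(deltas=[[[0.002,0,0.04,0,1],[0.002,0,0.08,0,1],[0.002,0,0.11,0,1],[0.002,0,0.12,0,1],[0.002,0,0.124,0,1],[0.002,0,0.124,0,1],[0.002,0,0.124,0,-0.2],[0.002,0,0.124,0,-0.2],[0.002,0,0.124,0,-0.2],[0.002,0,0.09,0,-0.2],[0.002,0,0.04,0,-0.2],[0.002,0,0.0,0,-0.2]]])

```text
clock: 9.05
position: [0.4871, 0.3064, 0.1246]
ee_rot: [0.0, 0.043, 0.999, 0.0]
contact_force: [0.9, 1.0, 0.2]
width: 0.0511
gripper_force: 0.0
```

```bash
python3 -c "
from h import *
go(.694,-.096,.13,88)"
```

```text
row [-0.3014 -0.4786 -0.0067] tw -0.0249 psi 85.0 pos [0.4871 0.3064 0.1246] w 0.0511 t 9.05
```

Emit:
move_arm(deltas=[[[-0.301,-0.479,-0.007,-0.025,-0.2],[-0.301,-0.479,-0.007,-0.025,-0.2],[-0.301,-0.479,-0.007,-0.025,-0.2],[-0.301,-0.479,-0.007,-0.025,-0.2],[-0.301,-0.479,-0.007,-0.025,-0.2],[-0.301,-0.479,-0.007,-0.025,-0.2],[-0.301,-0.479,-0.007,-0.025,-0.2],[-0.301,-0.479,-0.007,-0.025,-0.2],[-0.301,-0.479,-0.007,-0.025,-0.2],[-0.301,-0.479,-0.007,-0.025,-0.2],[-0.301,-0.479,-0.007,-0.025,-0.2],[-0.301,-0.479,-0.007,-0.025,-0.2]]])

```text
clock: 10.25
position: [0.6926, -0.0954, 0.1282]
ee_rot: [-0.001, 0.017, 1.0, 0.001]
contact_force: [-0.5, -0.3, -1.0]
width: 0.0514
gripper_force: 0.0
```

Run:
```python
from h import *
import json
wrist('w4')
s=json.load(open('pics/w4.json'))
h=cv2.cvtColor(cv2.imread('pics/w4.png'),cv2.COLOR_BGR2HSV)
m=cv2.inRange(h,(50,120,50),(80,255,255)); m[:120]=0
for c in cv2.findContours(m,0,2)[0]:
    if cv2.contourArea(c)>150:
        P=unproj('wrist',c.reshape(-1,2),.02,s)[:,:2]; print(cv2.minAreaRect((P*1000).astype(np.float32)),cv2.boundingRect(c))
go(.694,-.096,.0125,88)
```

```text
((839.3478393554688, -353.9771423339844), (27.917583465576172, 32.36130905151367), 72.71794891357422) (0, 349, 30, 27)
((696.1966552734375, -92.99153137207031), (45.53606033325195, 19.144577026367188), 4.362164497375488) (267, 184, 29, 57)
row [-0.002  -0.0014  0.1449] tw 0.0006 psi 88.1 pos [ 0.6925 -0.0949  0.1284] w 0.0514 t 10.3
```

View pics/w4.png

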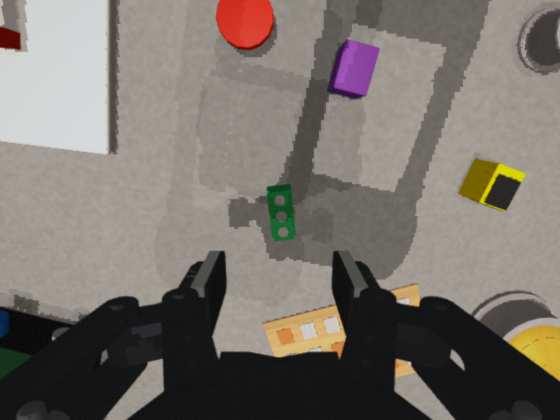

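Emit:
move_arm(deltas=[[[-0.003,0.002,0.05,-0.053,-0.2],[-0.003,0.002,0.1,-0.053,-0.2],[-0.003,0.002,0.13,-0.053,-0.2],[-0.003,0.002,0.144,-0.053,-0.2],[-0.003,0.002,0.144,-0.053,-0.2],[-0.003,0.002,0.144,-0.053,1],[-0.003,0.002,0.144,-0.053,1],[-0.003,0.002,0.144,-0.053,1],[-0.003,0.002,0.144,-0.053,1],[-0.003,0.002,0.144,-0.053,1],[-0.003,0.002,0.09,-0.053,1],[-0.003,0.002,0.0,-0.053,1]]])

```text
clock: 11.5
position: [0.6939, -0.0947, 0.1052]
ee_rot: [-0.003, -0.038, 0.999, 0.001]
contact_force: [1.2, -0.0, -0.4]
width: 0.0188
gripper_force: 30.1
```

```bash
python3 -c "
from h import *
go(.6252,.2944,.125,85)"
```

```text
row [ 0.0488  0.4915 -0.0236] tw 0.078 psi 94.4 pos [ 0.6939 -0.0947  0.1052] w 0.0188 t 11.5
```

Emit:
move_arm(deltas=[[[0,0,-0.024,0,1],[0.049,0.49,-0.024,0.078,1],[0.049,0.49,-0.024,0.078,1],[0.049,0.49,-0.024,0.078,1],[0.049,0.49,-0.024,0.078,1],[0.049,0.49,-0.024,0.078,1],[0.049,0.49,-0.024,0.078,1],[0.049,0.49,-0.024,0.078,1],[0.049,0.49,-0.024,0.078,1],[0.049,0.49,-0.024,0.078,1],[0.049,0.49,-0.024,0.078,1],[0.049,0.49,-0.024,0.078,1]]])

```text
clock: 12.7
position: [0.627, 0.2919, 0.1258]
ee_rot: [0.0, 0.044, 0.999, -0.0]
contact_force: [0.3, -0.2, 0.0]
width: 0.0189
gripper_force: 30.1
```

```bash
python3 -c "
from h import *
go(.6252,.2944,.0215,85);wrist('w5')"
```

```text
row [0.0026 0.003  0.1304] tw -0.0002 psi 85.0 pos [0.627  0.2919 0.1258] w 0.0189 t 12.7
```

View pics/w5.png

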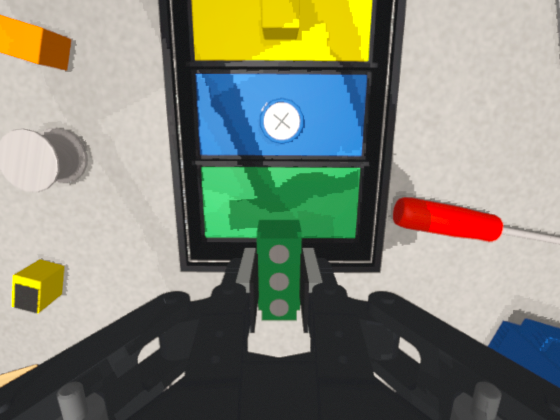

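Emit:
move_arm(deltas=[[[0.002,0.001,0.04,0,1],[0.002,0.001,0.08,0,1],[0.002,0.001,0.11,0,1],[0.002,0.001,0.125,0,1],[0.002,0.001,0.13,0,1],[0.002,0.001,0.13,0,1],[0.002,0.001,0.13,0,-0.2],[0.002,0.001,0.13,0,-0.2],[0.002,0.001,0.13,0,-0.2],[0.002,0.001,0.09,0,-0.2],[0.002,0.001,0.04,0,-0.2],[0.002,0.001,-0.06,0,-0.2]]])

```text
clock: 13.95
position: [0.6241, 0.2934, 0.1431]
ee_rot: [-0.002, 0.044, 0.999, -0.001]
contact_force: [1.0, 0.5, 0.2]
width: 0.0518
gripper_force: 0.0
```

```bash
python3 -c "
from h import *
go(.523,-.28,.17,80.5)"
```

```text
row [ 0.0637 -0.7251 -0.0322] tw 0.0376 psi 85.0 pos [0.6241 0.2934 0.1431] w 0.0518 t 13.95
```

Emit:
move_arm(deltas=[[[0.064,-0.725,-0.032,0.038,-0.2],[0.064,-0.725,-0.032,0.038,-0.2],[0.064,-0.725,-0.032,0.038,-0.2],[0.064,-0.725,-0.032,0.038,-0.2],[0.064,-0.725,-0.032,0.038,-0.2],[0.064,-0.725,-0.032,0.038,-0.2],[0.064,-0.725,-0.032,0.038,-0.2],[0.064,-0.725,-0.032,0.038,-0.2],[0.064,-0.725,-0.032,0.038,-0.2],[0.064,-0.725,-0.032,0.038,-0.2],[0.064,-0.725,-0.032,0.038,-0.2],[0.064,-0.725,-0.032,0.038,-0.2]]])

```text
clock: 15.15
position: [0.5232, -0.2831, 0.1697]
ee_rot: [0.001, 0.084, 0.996, -0.001]
contact_force: [0.2, -0.2, -0.3]
width: 0.0513
gripper_force: 0.0
```

Emit:
move_arm(deltas=[[[0,0,0,0,-0.2],[0,0,0,0,-0.2]]])

```text
clock: 15.35
position: [0.5236, -0.28, 0.1692]
ee_rot: [0.0, 0.084, 0.996, 0.0]
contact_force: [0.1, 0.7, -0.1]
width: 0.0512
gripper_force: 0.0
```

Run:
```python
from h import *
import json
wrist('w6');cv2.imwrite('pics/side6.png',cv2.resize(manip.get_image('side')[255:375,140:310,::-1],None,fx=4,fy=4,interpolation=2))
s=json.load(open('pics/w6.json'))
h=cv2.cvtColor(cv2.imread('pics/w6.png'),cv2.COLOR_BGR2HSV)
m=cv2.inRange(h,(0,150,190),(8,255,255))|cv2.inRange(h,(172,150,190),(180,255,255))
for c in cv2.findContours(m,0,2)[0]:
    if cv2.contourArea(c)>150:
        P=unproj('wrist',c.reshape(-1,2),.055,s)[:,:2]; print(cv2.minAreaRect((P*1000).astype(np.float32)),cv2.boundingRect(c))
go(.523,-.28,.037,80.5)
```

```text
((546.7598266601562, -128.3315887451172), (33.36528778076172, 33.18669891357422), 88.44725036621094) (444, 184, 41, 40)
((498.5003356933594, -277.84295654296875), (12.585731506347656, 22.569135665893555), 79.7397232055664) (267, 162, 17, 29)
row [ 0.0006 -0.0024  0.1652] tw -0.0001 psi 80.5 pos [ 0.5238 -0.2783  0.1692] w 0.0512 t 15.45
```

View pics/w6.png

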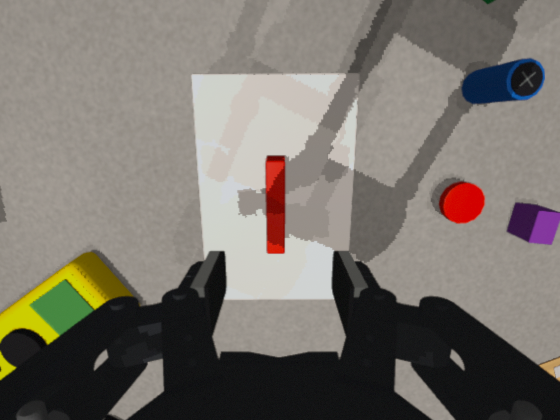

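View pics/side6.png

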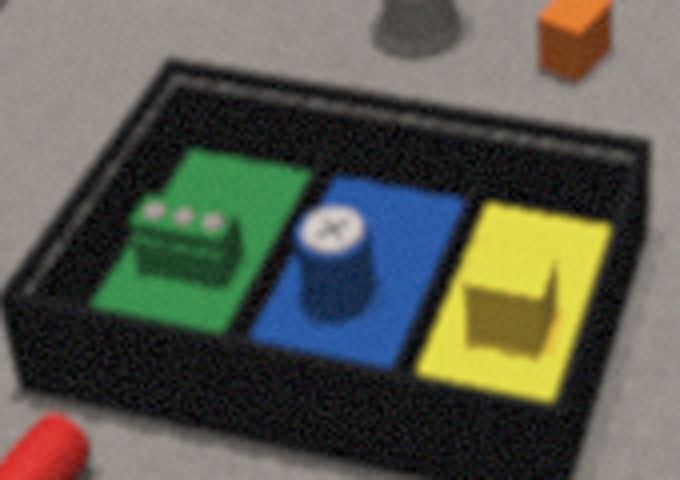

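Run:
```python
from h import *
import json
s=json.load(open('pics/w6.json'))
P=unproj('wrist',[(267,162),(284,162),(285,253),(267,253)],.055,s)[:,:2];print(P,P.mean(0))
P=unproj('wrist',[(192,74),(358,74)],.013,s)[:,:2];print(P)
```

```text
[[ 0.48639363 -0.28204659]
 [ 0.48864362 -0.26889827]
 [ 0.56493942 -0.28071656]
 [ 0.562354   -0.29581503]] [ 0.52558267 -0.28186911]
[[ 0.40611275 -0.33448041]
 [ 0.43014636 -0.19400976]]
```

Emit:
move_arm(deltas=[[[-0.003,-0.002,0.04,0,-0.2],[-0.003,-0.002,0.08,0,-0.2],[-0.003,-0.002,0.12,0,-0.2],[-0.003,-0.002,0.15,0,-0.2],[-0.003,-0.002,0.165,0,-0.2],[-0.003,-0.002,0.165,0,-0.2],[-0.003,-0.002,0.165,0,1],[-0.003,-0.002,0.165,0,1],[-0.003,-0.002,0.165,0,1],[-0.003,-0.002,0.165,0,1],[-0.003,-0.002,0.165,0,1]]], squeeze=70)

```text
clock: 16.55
position: [0.5272, -0.2822, 0.0391]
ee_rot: [0.002, 0.083, 0.997, -0.001]
contact_force: [-0.5, -0.1, 6.0]
width: 0.0145
gripper_force: 69.4
```

Emit:
move_arm(deltas=[[[0,0,-0.03,0,1],[0,0,-0.06,0,1],[0,0,-0.1,0,1],[0,0,-0.14,0,1],[0,0,-0.18,0,1],[0,0,-0.18,0,1],[0,0,-0.18,0,1]]])

```text
clock: 17.25
position: [0.5257, -0.2814, 0.1814]
ee_rot: [0.0, 0.083, 0.997, -0.0]
contact_force: [-0.2, 0.9, -2.4]
width: 0.0149
gripper_force: 68.9
```

```bash
python3 -c "
from h import *
go(.5562,.3007,.18,84.9)"
```

```text
row [0.0832 0.7238 0.0016] tw -0.0372 psi 80.4 pos [ 0.5257 -0.2814  0.1814] w 0.0149 t 17.25
```

Emit:
move_arm(deltas=[[[0.005,0.04,0,-0.01,1],[0.01,0.1,0,-0.02,1],[0.02,0.16,0,-0.03,1],[0.03,0.22,0,-0.037,1],[0.04,0.28,0,-0.037,1],[0.05,0.34,0,-0.037,1],[0.06,0.4,0,-0.037,1],[0.07,0.46,0,-0.037,1],[0.08,0.52,0,-0.037,1],[0.083,0.58,0,-0.037,1],[0.083,0.64,0,-0.037,1],[0.083,0.68,0,-0.037,1]]])

```text
clock: 18.45
position: [0.5493, 0.2689, 0.1786]
ee_rot: [-0.002, 0.044, 0.999, -0.0]
contact_force: [-1.1, 0.1, -2.7]
width: 0.0144
gripper_force: 69.0
```

```bash
python3 -c "
from h import *
go(.5562,.3007,.105,84.9)"
```

```text
row [-0.0055  0.0404  0.0919] tw 0.0008 psi 85.0 pos [0.5493 0.2689 0.1786] w 0.0144 t 18.45
```

Emit:
move_arm(deltas=[[[-0.003,0.025,0,0,1],[-0.003,0.042,0,0,1],[-0.003,0.042,0.03,0,1],[-0.003,0.042,0.06,0,1],[-0.003,0.042,0.091,0,1],[-0.003,0.042,0.091,0,1],[-0.003,0.042,0.091,0,1]]])

```text
clock: 19.15
position: [0.5559, 0.2981, 0.1081]
ee_rot: [-0.001, 0.045, 0.999, -0.001]
contact_force: [0.8, -0.1, -1.3]
width: 0.0149
gripper_force: 68.9
```

```bash
python3 -c "
from h import *
go(.5562,.3007,.084,84.9)
wrist('w7')
a=cv2.resize(manip.get_image('side')[235:375,130:320,::-1],(540,400),interpolation=2);b=cv2.resize(cv2.imread('pics/w7.png'),(260,195))
o=np.zeros((400,800,3),np.uint8);o[:,:540]=a;o[:195,540:]=b;cv2.imwrite('pics/m7.png',o)"
```

```text
row [-0.0001  0.0032  0.0301] tw -0.0006 psi 84.8 pos [0.5559 0.2981 0.1081] w 0.0149 t 19.15
```

View pics/m7.png

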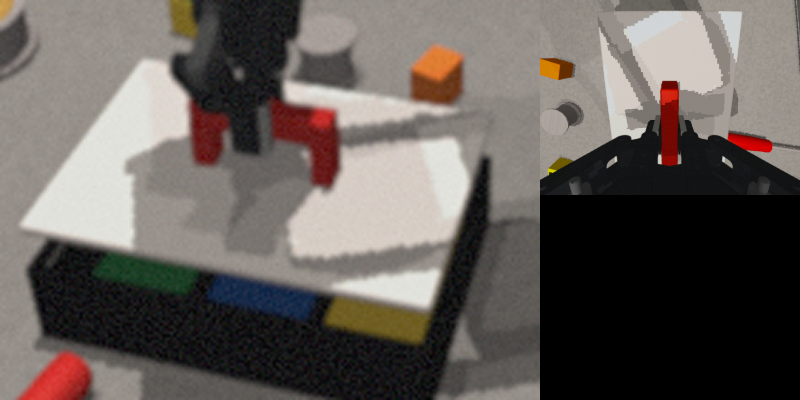

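Emit:
move_arm(deltas=[[[0,0.002,0.006,0,1],[0,0.002,0.012,0,1],[0,0.002,0.016,0,1],[0,0.002,0.02,0,1],[0,0.002,0.024,0,1],[0,0.002,0.027,0,1],[0,0.002,0.029,0,1],[0,0.002,0.029,0,1]]])

```text
clock: 20.05
position: [0.5561, 0.3008, 0.085]
ee_rot: [-0.0, 0.045, 0.999, -0.0]
contact_force: [-0.3, -0.1, -2.0]
width: 0.0147
gripper_force: 69.0
```

Emit:
move_arm(deltas=[[[0,0,0.001,0,1],[0,0,0.002,0,1],[0,0,0.003,0,1],[0,0,0.003,0,1]]])

```text
clock: 20.45
position: [0.5564, 0.301, 0.0841]
ee_rot: [0.001, 0.045, 0.999, 0.0]
contact_force: [-3.1, -1.2, 5.0]
width: 0.0146
gripper_force: 70.0
```

Contact at seated height. Release and check.

Emit:
move_arm(deltas=[[[0,0,0,0,-0.4],[0,0,0,0,-0.4],[0,0,0,0,-0.4],[0,0,0,0,-0.4],[0,0,-0.04,0,-0.4],[0,0,-0.1,0,-0.4],[0,0,-0.15,0,-0.4],[0,0,-0.15,0,-0.4],[0,0,-0.15,0,-0.4]]])

```text
clock: 21.35
position: [0.5567, 0.3011, 0.2041]
ee_rot: [0.001, 0.045, 0.999, 0.001]
contact_force: [-0.6, -1.0, -0.3]
width: 0.06
gripper_force: 0.0
```

```bash
python3 -c "
from h import *
go(.5562,.3007,.2,84.9)
wrist('w8')
a=cv2.resize(manip.get_image('side')[235:375,130:320,::-1],(480,354),interpolation=2);b=cv2.resize(cv2.imread('pics/w8.png'),(320,240));c=cv2.resize(manip.get_image('scene')[:,:,::-1],(320,240))
o=np.zeros((480,800,3),np.uint8);o[:354,:480]=a;o[:240,480:]=b;o[240:,480:]=c;cv2.imwrite('pics/m8.png',o)"
```

```text
row [ 0.0006 -0.0005  0.0051] tw -0.0 psi 84.9 pos [0.5567 0.3011 0.2041] w 0.06 t 21.35
```

View pics/m8.png

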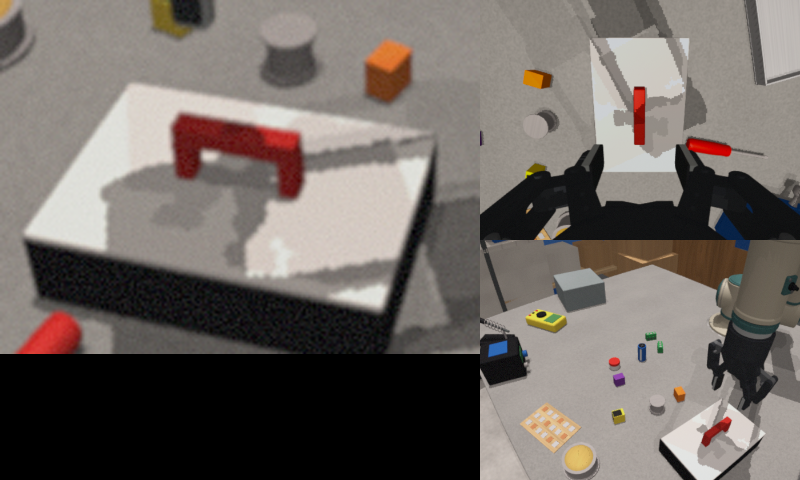

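The lid lies flush on the rim all round, and the tall capacitor and scorched relay are where they started.

```bash
python3 -c "
from rig import manip
print(manip.sign_off())"
```

```text
the job is handed in; nothing more can be done
None
```

I put the three parts upright in the compartments of their own colours, then seated the lid flat on the rim, left the tall capacitor and scorched relay untouched, and handed the job in at about 21 s; sign-off returned no verdict.

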